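# Book in a sample bottle at the bar-code scanner

### The arm

A 7-joint arm with a two-finger parallel gripper is mounted at the origin on the work surface. World frame = base frame: x ahead of the robot, y to its left, z up, the work surface at z = 0. Lengths are in m, angles in rad, forces in N, time in s.
With the tool pointing down it reaches from about 0.35 to 0.9 m from the base axis. Payload 19.9 kg.
Tool frame: the origin (TCP) lies at the very end of the fingers, on their centre line; the grasp point (between the pads) lies 19 mm behind it; z points along the fingers, y is the line along which they close (so a half turn about z gives the same grasp; the last joint's range is limited). The gripper opens to 94 mm and grips with 3 to 60 N. Pads are 16 mm wide; open, the fingers measure 119 mm over their backs; the gripper's body (75 mm by 177 mm) begins 78 mm behind the grasp point.
Start: joints at [-1.333, 0.417, -0.01, 1.614, 0.005, 1.111, -0.053], TCP at [0.172, 0.601, 0.205] pointing down, gripper open.
Joint ranges: [-2.81, 2.81], [-0.39, 2.02], [-1.27, 1.25], [0.06, 2.57], [-1.19, 4.33], [0.19, 2], [-2.82, 2.82]. Speed limits (rad/s): [1.89, 1.89, 2.39, 2.39, 3.01, 3.01, 3.01].

### API

Orientations are given as a rotation vector (axis times angle).
In Python, from rig import telemetry, capture, camera_model, close_job gives the robot as it stands.
- The arm moves only by the tool move_arm, never from a script. Its argument "targets" is a list of rows, each a list of 7 numbers: the closure, from -1 (fully open) to 1 (shut), then the shift along the world's x, y, z in mm, then the turn, a rotation vector about the world's x, y, z in units of 6 degrees (1.0 is 6 degrees). In form: [[grip, dx, dy, dz, wx, wy, wz], ...]. A call has 1 to 12 rows; each row is the pose to reach, as a shift and turn from the pose commanded when the call began; what a row does not reach only later rows make up. A row lasts 1/12 s, in which the tool goes at most 41.7 mm and 7.16 degrees, less where a joint would pass 70% of its speed; a pose out of reach is approached as far as the arm can. A call with a gripper value outside its range is refused whole. The fingers move at their own pace and stop on an object; the grip force is fixed at half the most. Time passes only in rows, so rows that repeat a pose let the fingers close. It gives the time, the measured TCP pose, the force, the opening and the grip force at its end, in the units of the state.
- telemetry.get_obs(): the state, without advancing time (a new reading comes with each control period).
- capture(name): name is "scene" or "top" or "wrist"; returns the picture (384x512x3 uint8, blue, green, red); there is no depth.
- camera_model(name): a dict with "intrinsics" (3x3 intrinsics, pixels), "camera_from_world" (4x4, takes a point from world to camera coordinates). Camera axes: x right, y up, looking along -z (the intrinsics and any distortion apply to the point x, -y, -z); pixel columns grow to the right and rows downward; lengths in m; the calibration is good to about 2 mm. A picture is of the moment at which its call begins: read the wrist's pose just before it. camera_model takes no time and is no camera call; for the wrist camera it gives the pose at the moment of the call.
- close_job(): hands the job in; it is judged then, once.
The state is a dict: "time": time; "q": joint angles; "joint_vel": joint speeds; "tau": joint torques, N m; "tcp_pos": TCP position; "tool_rot": TCP orientation; "force": force on the tool from outside, world axes, zero at the start; "moment": the same for the moment, N m; "gripper_width": finger opening in m; "grasp_force": force on a finger pad.
Only numpy, scipy, OpenCV 4.12 (cv2) and the standard library are available. Lean on these libraries where they do the work, as an engineer would, in place of code of your own. Each camera call takes 0.05 s, during which the arm holds its last target. There are 200 camera calls.

### The job

Book in the sample bottle with the blue cap: stand it upright on the ring in front of the bar-code scanner, its bar code facing straight into the scanner's window, and leave it standing there. Then, with a finger either side of the scanner's grip, squeeze the trigger fully home, keep it squeezed for a full second and let it spring back. After that, set the bottle down gently, upright, in the empty compartment of the blue tray; never tip or drop it, and leave the other bottles and the cuvette box where they are.

Things in the scene. Friction and masses are not known exactly. Their poses are not given: they have to be found in the camera images.
- sample_mid (a point): Centre (half-way up, on the axis) of the loose amber sample bottle: round, 52 mm across, 106 mm high, 0.13 to 0.23 kg. Its blue cap, 38 mm across, spans 27 to 53 mm above this point; the 52 mm body -53 to +13 mm, tapering between to a 34 mm neck. z up the bottle, +x out through its bar code; a yellow dot near the cap's rim is on the code's side.
- code (a point): Centre of the bar code (level black bars stacked up a white label, 22 mm wide, 35 mm high) on the sample bottle's side: 27 mm from the bottle's axis along its +x, 14 mm below sample_mid; same axes.
- other_mid (a point): Bystander: centre of a like bottle with a red cap, loose, on the bench. It and the sample bottle may swap places; their axes are 115 mm or more apart.
- logged_mid (a point): Bystander: centre of a like bottle with a white cap, loose, standing in the tray's other compartment.
- cuvette_box: Bystander: loose white cuvette box with a green lid, 106 x 102 x 44 mm, origin at the centre of its underside.
- scanner: Pistol-shaped bar-code scanner lying on its side, clamped to a steel base plate fixed to the bench. Origin on the bench below mid-head; x level, where it looks; y from the head to where the grip sticks out; z up. White head: x -58 to 57, y -31 to 31, up to 87 mm high; clamp screw to 100 mm. Plate: x -95 to 240, y -85 to 50 mm, 4 mm thick. The grip overhangs the bare bench.
- window (a point): Centre of the scanner's dark red window, 50 mm above the bench; axes as scanner, x is the line of sight. A bottle on the ring has its code 89 mm from the window.
- ring (a point): Centre of the white ring (68 mm across) on the base plate, 116 mm in front of the window; the point is on the plate's top, 4 mm above the bench, where the middle of the bottle's underside should stand. Axes as scanner.
- grip: The scanner's fixed black grip, lying level. Origin inside it at the place to squeeze, 50 mm above the bench; x forward to the trigger (squeezing direction, level, turned 0.15 rad about z from the scanner's x); y along the grip to the butt, z up. Back of the grip at x = -18, front at x = 16 mm, z -18 to 18 mm, y -42 (at the head) to 96 mm. The head's side is about 36 mm from the origin.
- trigger_face (a point): Middle of the front face of the orange trigger, where a finger presses; moves with it. Released it is at x = 32, y = 0 mm in the grip's frame, fully home at about x = 23 mm: a squeeze closes from 50 to about 41 mm over the grip's back and the trigger. The trigger is 20 mm high (z -10 to 10) and 54 mm long (y -34 to 20 mm), its free end (y = 20) toeing out some 2 mm more.
- trigger (a joint): Sprung trigger, hinged about a vertical pin near the head, 34 mm from the place to press: 0 rad released, 0.25 rad fully home on its stop; grows when squeezed. At trigger_face it takes about 2.3 N to start and 7.5 N to hold home; it springs back by itself. Centre the fingers on the grip's origin, at most 3 mm forward of it: further forward, the rear finger stops on the grip's back before the trigger is home.
- empty (a point): Centre of the floor of the blue tray's empty compartment, 4 mm above the bench; axes as the tray. The compartment is 109 mm along x, 105 mm along y. Tray fixed, 117 x 222 mm, walls and divider 4 mm thick and 24 mm high; the other compartment, with the white-capped bottle, is 109 mm away along +y.
Not all that is in view belongs to the job. Leave any purple look-alike of the part that bears sample_mid alone.

How it is judged:
By the outcome, as a careful person would: the job done as asked, in the order asked, and still so for the second after the job is handed in, with the robot touching nothing.
It also fails if it takes over 70 s, if anything falls off the work surface, if the arm or the gripper's body presses on something with over 40 N, if the wrist force passes 120 N, or if a joint passes its speed limit or range.

## Working session

There is one attempt and no reset: what is moved stays moved. The work goes in short steps, Python scripts to look and compute and a tool call to move; the robot and the scene stay as the last step left them, time stands still between calls to the robot, and variables do not carry over. Pictures are saved under pics/ and viewed, at most 10 in all, crops included, and the job is handed in when it is done.

Besides the shell and the picture viewer there is one more tool, called after ">>>" as name([rows], argument=value, ...), one row to a line, values as JSON. move_arm: Moves the arm, as the interface text tells. Its arguments: {"type":"object","properties":{"targets":{"type":"array"}},"required":["targets"]}

```bash
mkdir -p pics; ls; python3 - <<'E'
from rig import telemetry, capture, camera_model
import cv2, numpy as np
for n in ("scene","top"):
    im=capture(n); cv2.imwrite(f"pics/{n}0.png",im)
    m=camera_model(n); print(n,np.round(m["intrinsics"],1).tolist(),np.round(m["camera_from_world"],3).tolist(),[k for k in m])
o=telemetry.get_obs(); print({k:np.round(v,3).tolist() for k,v in o.items()})
E
```

```text
pics
scene [[351.4, 0.0, 258.3], [0.0, 351.4, 191.7], [0.0, 0.0, 1.0]] [[0.425, 0.905, 0.006, -0.18], [-0.557, 0.256, 0.79, 0.219], [0.713, -0.34, 0.613, -1.444], [0.0, 0.0, 0.0, 1.0]] ['intrinsics', 'camera_from_world']
top [[374.0, 0.0, 254.5], [0.0, 374.0, 193.5], [0.0, 0.0, 1.0]] [[-0.018, -1.0, 0.008, -0.019], [0.996, -0.018, 0.091, -0.468], [-0.091, 0.01, 0.996, -1.149], [0.0, 0.0, 0.0, 1.0]] ['intrinsics', 'camera_from_world']
{'time': 0.1, 'q': [-1.334, 0.418, -0.01, 1.614, 0.005, 1.111, -0.053], 'joint_vel': [0.0, 0.0, 0.0, -0.002, 0.002, 0.0, 0.002], 'tau': [0.002, -85.259, 0.641, -42.669, -0.049, 0.016, 0.0], 'tcp_pos': [0.172, 0.601, 0.205], 'tool_rot': [-0.436, -3.111, 0.002], 'force': [0.376, 0.463, -0.137], 'moment': [0.044, 0.083, 0.018], 'grasp_force': 0.0, 'gripper_width': 0.094}
```

View pics/top0.png

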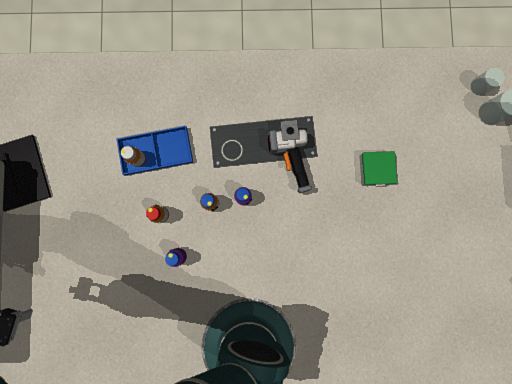

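View pics/scene0.png

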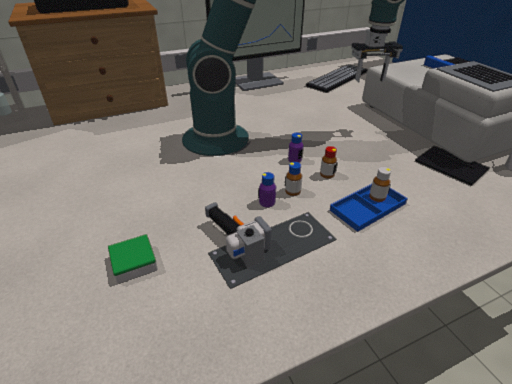

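Top: the amber sample bottle is near (209,202), with purple look-alikes at (243,197) and (175,258), the red cap at (154,213), the ring at (232,150) and the empty compartment at (174,148). The scanner looks towards image left. I'll zoom in for precise pixels.

```bash
python3 - <<'E'
import cv2
t=cv2.imread("pics/top0.png")[108:273,108:328]
cv2.imwrite("pics/topz.png",cv2.resize(t,None,fx=3.6,fy=3.6,interpolation=cv2.INTER_CUBIC))
s=cv2.imread("pics/scene0.png")[125:285,195:415]
cv2.imwrite("pics/scenez.png",cv2.resize(s,None,fx=3.6,fy=3.6,interpolation=cv2.INTER_CUBIC))
E
cat > h.py <<'E'
import numpy as np, cv2
from rig import telemetry, capture, camera_model
from scipy.spatial.transform import Rotation as R
def ray(n,u,v,m=None):
    m=m or camera_model(n);K=np.array(m["intrinsics"]);T=np.array(m["camera_from_world"])
    d=np.linalg.inv(K)@[u,v,1];d=T[:3,:3].T@(d*[1,-1,-1]);return -T[:3,:3].T@T[:3,3],d
def atz(n,u,v,z,m=None):
    c,d=ray(n,u,v,m);return c+d*(z-c[2])/d[2]
def proj(n,p,m=None):
    m=m or camera_model(n);K=np.array(m["intrinsics"]);T=np.array(m["camera_from_world"])
    c=(T[:3,:3]@np.array(p)+T[:3,3])*[1,-1,-1];u=K@c;return u[:2]/u[2]
E
```

```text
(no output)
```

View pics/topz.png

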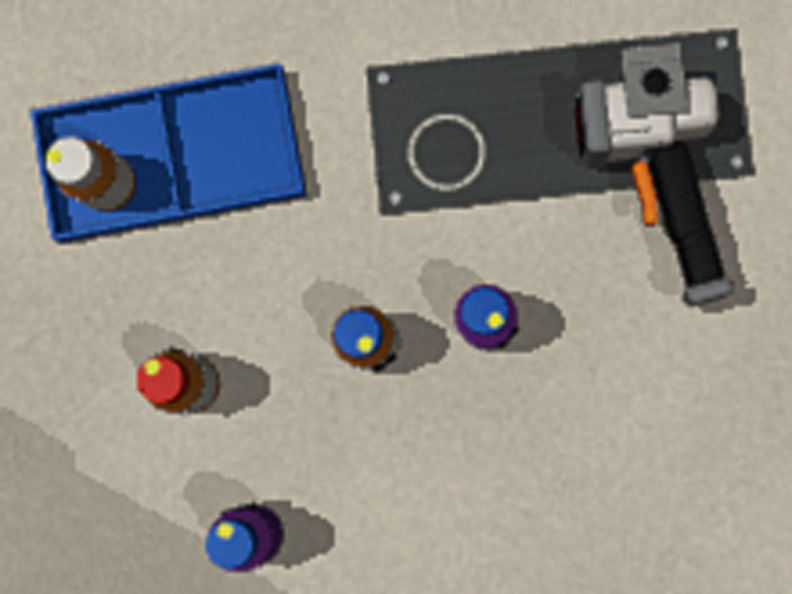

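View pics/scenez.png

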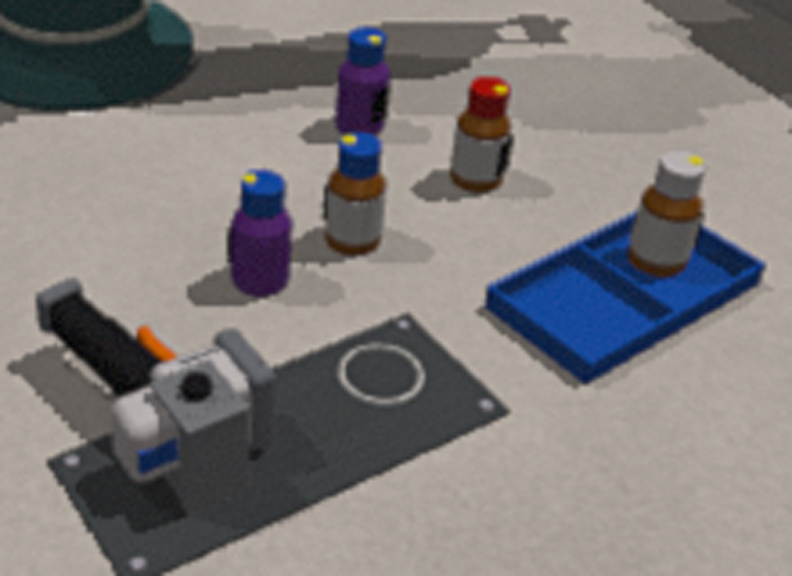

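```bash
python3 - <<'E'
from h import *
f=lambda p,z:atz("top",(p[0]+.5)/3.6-.5+108,(p[1]+.5)/3.6-.5+108,z)
fs=lambda p,z:atz("scene",(p[0]+.5)/3.6-.5+195,(p[1]+.5)/3.6-.5+125,z)
r=lambda a:np.round(a,4)
print("ring",r(f((446,152),.004)),r(fs((381,373),.004)))
P=np.array([f(p,.004) for p in((369,66),(737,30),(754,174),(382,214))]);print("plate",r(P))
d=P[0]-P[1]+P[3]-P[2];th=np.arctan2(d[1],d[0]);print("yaw",th,np.linalg.norm(P[0]-P[1]),np.linalg.norm(P[0]-P[3]))
Rz=R.from_euler("z",th).as_matrix()
# plate centre is scanner (72.5,-17.5)
so=P.mean(0)-Rz@[.0725,-.0175,0];print("scanner",r(so),"ring via plate",r(so+Rz@[.173,0,.0]), r(so+Rz@[.057+.116,0,0]))
c=f((357,331),.106);dt=f((365,344),.106);print("cap",r(c),r(fs((361,145),.106)),"code yaw",np.arctan2(*(dt-c)[1::-1]), np.linalg.norm(dt-c))
dt=fs((349,140),.106);c=fs((361,143),.106);print(r(c),np.arctan2(*(dt-c)[1::-1]), np.linalg.norm(dt-c))
for n,p in dict(purple=(486,310),red=(162,380),white=(73,160)).items(): print(n,r(f(p,.106+.004*(n=="white"))))
T=np.array([f(p,.024) for p in((33,110),(281,66),(304,193),(58,241))]);print("tray",r(T),r(T.mean(0)));d=T[0]-T[1]+T[3]-T[2];print("tray yaw(+y dir)",np.arctan2(d[1],d[0])-np.pi/2, "empty",r(T.mean(0)-d/np.linalg.norm(d)*.0545))
# grip: butt etc at z~.068
for p in((686,296),(732,286)): print("butt",r(f(p,.065)))
print("trigger",r(f((641,165),.06)),r(f((650,222),.06)))
o=telemetry.get_obs();print(R.from_rotvec(o["tool_rot"]).as_matrix().round(3))
m=camera_model("wrist");T=np.array(m["camera_from_world"]);print("wristcam pos",r(-T[:3,:3].T@T[:3,3]),r(T[:3,:3]))
E
```

```text
ring [0.6108 0.0433 0.004 ] [0.6114 0.0468 0.004 ]
plate [[ 0.6902  0.1112  0.004 ]
 [ 0.718  -0.22    0.004 ]
 [ 0.5864 -0.2309  0.004 ]
 [ 0.556   0.1007  0.004 ]]
yaw 1.658357736540917 0.3323549696862528 0.13463588604931984
scanner [ 0.6265 -0.1335  0.004 ] ring via plate [0.6114 0.0388 0.004 ] [0.6114 0.0388 0.004 ]
cap [0.4444 0.1115 0.106 ] [0.4462 0.115  0.106 ] code yaw -2.6013432162505703 0.012342030355421668
[0.4435 0.1166 0.106 ] -2.4423087735316846 0.011131503621016428
purple [0.4595 0.0076 0.106 ]
red [0.4078 0.2676 0.106 ]
white [0.5869 0.3396 0.11  ]
tray [[0.65   0.4035 0.024 ]
 [0.6859 0.1864 0.024 ]
 [0.5723 0.1666 0.024 ]
 [0.5337 0.3801 0.024 ]] [0.6105 0.2841 0.024 ]
tray yaw(+y dir) 0.1713311105213413 empty [0.6198 0.2304 0.024 ]
butt [ 0.4721 -0.1593  0.065 ]
butt [ 0.4799 -0.1981  0.065 ]
trigger [ 0.585  -0.1249  0.06  ] [ 0.536  -0.1312  0.06  ]
[[-0.961  0.275 -0.   ]
 [ 0.275  0.961 -0.001]
 [-0.    -0.001 -1.   ]]
wristcam pos [0.1016 0.6207 0.384 ] [[ 0.2751  0.9614 -0.0014]
 [-0.931   0.266  -0.2498]
 [-0.2398  0.07    0.9683]]
```

>>> move_arm([
  [-1,136,-244,0,0,0,-10.7],
  [-1,136,-244,0,0,0,-10.7],
  [-1,136,-244,0,0,0,-10.7],
  [-1,136,-244,0,0,0,-10.7],
  [-1,136,-244,0,0,0,-10.7],
  [-1,136,-244,0,0,0,-10.7],
  [-1,136,-244,0,0,0,-10.7],
  [-1,136,-244,0,0,0,-10.7],
  [-1,136,-244,0,0,0,-10.7],
  [-1,136,-244,0,0,0,-10.7],
  [-1,136,-244,0,0,0,-10.7],
])

```text
time: 1.02
tcp_pos: [0.3078, 0.3569, 0.2053]
tool_rot: [2.018, 2.408, -0.001]
force: [0.3, 1.0, 0.6]
gripper_width: 0.094
grasp_force: 0.0
```

>>> move_arm([
  [-1,136,-244,0,0,0,-10.7],
  [-1,136,-244,0,0,0,-10.7],
  [-1,136,-244,0,0,0,-10.7],
  [-1,136,-244,0,0,0,-10.7],
  [-1,136,-244,0,0,0,-10.7],
  [-1,136,-244,0,0,0,-10.7],
  [-1,136,-244,0,0,0,-10.7],
  [-1,136,-244,0,0,0,-10.7],
  [-1,136,-244,0,0,0,-10.7],
  [-1,136,-244,0,0,0,-10.7],
  [-1,136,-244,0,0,0,-10.7],
  [-1,136,-244,0,0,0,-10.7],
])

```text
time: 2.02
tcp_pos: [0.4438, 0.1133, 0.2053]
tool_rot: [-2.987, -0.972, 0.0]
force: [0.3, 0.1, -0.1]
gripper_width: 0.0938
grasp_force: 0.0
```

```bash
python3 - <<'E'
from h import *
o=telemetry.get_obs();print(o["tcp_pos"],o["q"],R.from_rotvec(o["tool_rot"]).as_matrix().round(3).tolist())
m=camera_model("wrist");import pickle;pickle.dump(m,open("w1.pkl","wb"))
im=capture("wrist");cv2.imwrite("pics/w1.png",im)
cv2.imwrite("pics/w1z.png",cv2.resize(im,(800,600),interpolation=cv2.INTER_CUBIC))
print(proj("wrist",(.444,.113,.106),m),proj("wrist",(.611,.043,.004),m))
E
```

```text
[0.44381988 0.1133234  0.20534575] [-0.86846337  0.12538879  0.59893591  2.02737691 -0.08324206  1.01229678
 -1.17052012] [[0.808, 0.589, -0.0], [0.589, -0.808, -0.0], [-0.0, -0.0, -1.0]]
[258.77986876 194.75461681] [392.65493904  94.04777937]
```

View pics/w1z.png

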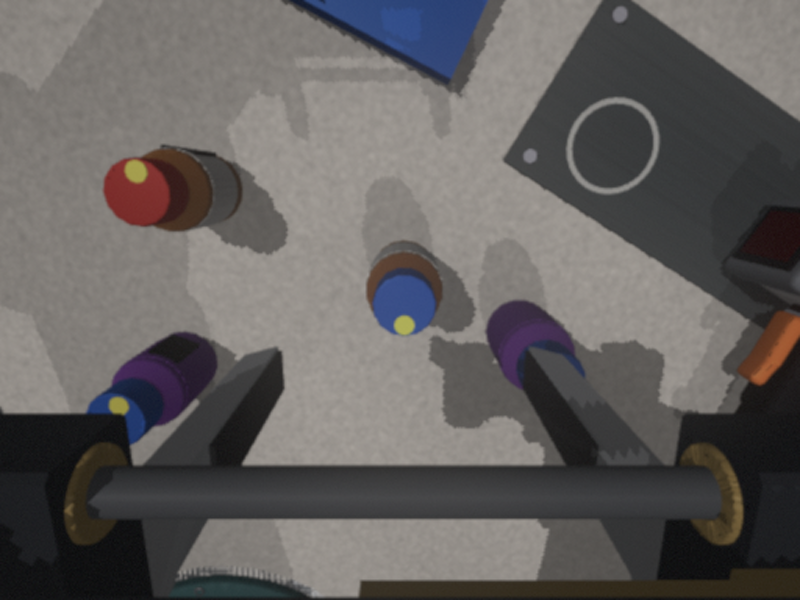

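```bash
cat >> h.py <<'E'
import pickle
E
python3 - <<'E'
from h import *
m=pickle.load(open("w1.pkl","rb"))
im=cv2.imread("pics/w1.png");hsv=cv2.cvtColor(im,cv2.COLOR_BGR2HSV)
def blob(lo,hi,box):
    x0,y0,x1,y1=box;M=cv2.inRange(hsv,lo,hi)[y0:y1,x0:x1];n,l,s,c=cv2.connectedComponentsWithStats(M);i=1+s[1:,4].argmax();return c[i]+[x0,y0],s[i]
d,_=blob((20,80,80),(38,255,255),(240,190,280,220))
M=((cv2.inRange(hsv,(100,100,40),(125,255,255))|cv2.inRange(hsv,(20,80,80),(38,255,255)))[165:220,230:290]);
cs=max(cv2.findContours(M,0,1)[0],key=cv2.contourArea);e=cv2.fitEllipse(cs);print(e)
c=np.array(e[0])+[230,165];print(c,d)
C=atz("wrist",*c,.106,m);D=atz("wrist",*d,.106,m);print("cap",C,"dot",D,np.linalg.norm(D-C),"yaw",np.arctan2(*(D-C)[1::-1]), "x-ray: width mm",[2*np.linalg.norm(atz("wrist",c[0]+e[1][0]/2,c[1],.106,m)-C)])
k=1.5625
print("ring",atz("wrist",613/k,146/k,.004,m))
a=[atz("wrist",x/k,y/k,.004,m) for x,y in((603,0),(506,160))];print(a)
E
```

```text
((28.12269401550293, 28.015836715698242), (36.97611999511719, 39.27567672729492), 99.95650482177734)
[258.12269402 193.01583672] [258.40517241 207.59482759]
cap [0.44497348 0.11445365 0.106     ] dot [0.43387546 0.10604717 0.106     ] 0.013922467067383048 yaw -2.4933246538417055 x-ray: width mm [np.float64(0.03381812480120588)]
ring [0.61127113 0.04376491 0.004     ]
[array([0.67878259, 0.11420025, 0.004     ]), array([0.55700548, 0.10143086, 0.004     ])]
```

>>> move_arm([
  [-0.6,1,1,-30,0,0,0],
  [-0.6,1,1,-70,0,0,0],
  [-0.6,1,1,-100,0,0,0],
  [-0.6,1,1,-125,0,0,0],
  [-0.6,1,1,-145,0,0,0],
  [-0.6,1,1,-160,0,0,0],
  [-0.6,1,1,-168,0,0,0],
  [-0.6,1,1,-173,0,0,0],
  [-0.6,1,1,-173,0,0,0],
])

```text
time: 2.82
tcp_pos: [0.4448, 0.1139, 0.0321]
tool_rot: [-2.99, -0.964, 0.001]
force: [-0.9, 0.0, -0.4]
gripper_width: 0.0753
grasp_force: 0.0
```

>>> move_arm([
  [-0.3,0,0,0,0,0,0],
  [-0.2,0,0,0,0,0,0],
  [-0.1,0,0,0,0,0,0],
  [0.1,0,0,0,0,0,0],
  [0.5,0,0,0,0,0,0],
  [1,0,0,0,0,0,0],
  [1,0,0,0,0,0,0],
  [1,0,0,0,0,0,0],
  [1,0,0,0,0,0,0],
])

```text
time: 3.57
tcp_pos: [0.4454, 0.1141, 0.033]
tool_rot: [-2.99, -0.961, -0.001]
force: [-1.6, -0.3, 9.4]
gripper_width: 0.0518
grasp_force: 30.0
```

>>> move_arm([
  [1,0,0,15,0,0,0],
  [1,0,0,40,0,0,0],
  [1,0,0,60,0,0,0],
  [1,20,-9,60,0,0,1.1],
  [1,40,-17,60,0,0,2.2],
  [1,60,-26,60,0,0,3.3],
  [1,80,-34,60,0,0,4.4],
  [1,100,-43,60,0,0,5.5],
  [1,120,-51,60,0,0,6.6],
  [1,140,-60,60,0,0,7.7],
  [1,155,-67,60,0,0,8.8],
  [1,166,-71,60,0,0,9.65],
])

```text
time: 4.57
tcp_pos: [0.6121, 0.0416, 0.0923]
tool_rot: [2.146, 2.294, -0.001]
force: [-0.8, 0.9, -2.0]
gripper_width: 0.0512
grasp_force: 30.0
```

>>> move_arm([
  [1,0,0,0,0,0,0],
  [1,0,0,0,0,0,0],
])

```text
time: 4.73
tcp_pos: [0.6106, 0.0425, 0.0921]
tool_rot: [-2.155, -2.285, 0.001]
force: [0.4, -1.0, -1.7]
gripper_width: 0.0513
grasp_force: 30.0
```

```bash
python3 - <<'E'
from h import *
o=telemetry.get_obs();print(o["tcp_pos"],o["force"],R.from_rotvec(o["tool_rot"]).as_matrix().round(3).tolist())
m=camera_model("wrist");pickle.dump(m,open("w2.pkl","wb"))
im=capture("wrist");cv2.imwrite("pics/w2.png",im)
cv2.imwrite("pics/w2z.png",cv2.resize(im,(800,600),interpolation=cv2.INTER_CUBIC))
E
```

```text
[0.61064352 0.04251873 0.09212894] [ 0.3849373  -0.97967694 -1.68792006] [[-0.058, 0.998, -0.001], [0.998, 0.058, -0.0], [-0.0, -0.001, -1.0]]
```

View pics/w2z.png

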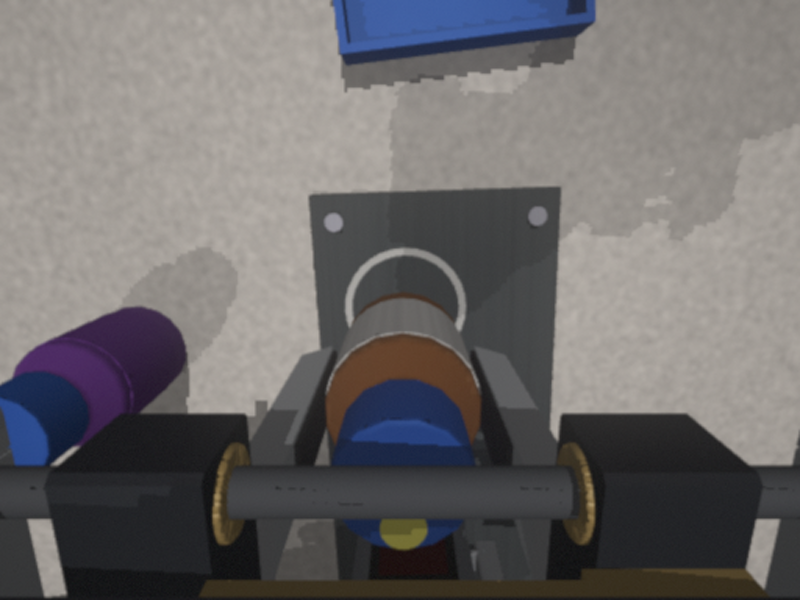

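```bash
python3 - <<'E'
from h import *
m=pickle.load(open("w2.pkl","rb"));k=1.5625
A=lambda x,y,z:atz("wrist",(x+.5)/k-.5,(y+.5)/k-.5,z,m)
a,b=A(311,195,.004),A(560,187,.004);print(a,b,np.linalg.norm(a-b),"scan yaw",np.arctan2(*(a-b)[1::-1])-np.pi/2)
s1,s2=A(333,223,.004),A(538,216,.004);print("screws",np.arctan2(*(s1-s2)[1::-1])-np.pi/2)
im=cv2.imread("pics/w2.png");g=cv2.inRange(cv2.cvtColor(im,cv2.COLOR_BGR2HSV),(20,80,60),(38,255,255))[325:356,240:275]
mm=cv2.moments(g,True);d=np.array([mm["m10"]/mm["m00"]+240,mm["m01"]/mm["m00"]+325]);zt=.0925-.032+.106
D=atz("wrist",*d,zt,m);print(d,"dot",D)
for z in(.14,.155):
  l,r=A(332 if z<.15 else 345,470 if z<.15 else 410,z),0
# cap silhouette centre at row 500
t=A(404.5,500,zt);print("axis pt",t)
# cap edges via blue mask rows
bl=cv2.inRange(cv2.cvtColor(im,cv2.COLOR_BGR2HSV),(100,100,30),(125,255,255))
for y in(255,262,268,275,284):
  xs=np.where(bl[y,180:330])[0]+180;print(y,xs.min(),xs.max())
# ring ellipse: left/right/top outer
print("ring L/R mid",(A(346,305,.004)+A(466,303,.004))/2,"far",A(405,248,.004))
E
```

```text
[0.55713098 0.10327679 0.004     ] [0.68874264 0.11511443 0.004     ] 0.1321429465501643 scan yaw -4.622686659904225
screws -4.620179203522831
[257.7744511  340.42315369] dot [0.61073783 0.02913367 0.1665    ]
axis pt [0.61055178 0.03842469 0.1665    ]
255 229 286
262 223 293
268 221 295
275 218 297
284 216 300
ring L/R mid [0.61113333 0.04648008 0.004     ] far [0.60872339 0.07797632 0.004     ]
```

>>> move_arm([
  [1,1,1,-10,0,0,0.24],
  [1,1,1,-20,0,0,0.24],
  [1,1,1,-30,0,0,0.24],
  [1,1,1,-38,0,0,0.24],
  [1,1,1,-44,0,0,0.24],
  [1,1,1,-48,0,0,0.24],
  [1,1,1,-51,0,0,0.24],
  [1,1,1,-52.5,0,0,0.24],
  [1,1,1,-53,0,0,0.24],
  [1,1,1,-53,0,0,0.24],
])

```text
time: 5.62
tcp_pos: [0.6121, 0.0438, 0.0396]
tool_rot: [2.123, 2.315, 0.0]
force: [-0.3, 0.4, -1.7]
gripper_width: 0.0516
grasp_force: 30.0
```

>>> move_arm([
  [1,0,0,-0.5,0,0,0],
  [1,0,0,-1,0,0,0],
  [1,0,0,-1.5,0,0,0],
  [1,0,0,-1.5,0,0,0],
])

```text
time: 5.95
tcp_pos: [0.612, 0.0439, 0.038]
tool_rot: [2.123, 2.316, 0.0]
force: [-0.1, 0.6, -1.6]
gripper_width: 0.0517
grasp_force: 30.0
```

>>> move_arm([
  [1,0,0,-0.4,0,0,0],
  [1,0,0,-0.8,0,0,0],
  [1,0,0,-1.1,0,0,0],
  [1,0,0,-1.1,0,0,0],
])

```text
time: 6.28
tcp_pos: [0.612, 0.0438, 0.037]
tool_rot: [-2.123, -2.316, 0.0]
force: [-0.9, -0.5, 3.4]
gripper_width: 0.0514
grasp_force: 30.0
```

```bash
python3 - <<'E'
from h import *
o=telemetry.get_obs();print(o["tcp_pos"],o["force"],R.from_rotvec(o["tool_rot"]).as_matrix().round(3).tolist())
E
```

```text
[0.61203418 0.04380091 0.03703802] [-0.92034621 -0.54069675  3.3604489 ] [[-0.087, 0.996, -0.0], [0.996, 0.087, 0.0], [0.0, -0.0, -1.0]]
```

>>> move_arm([
  [-0.12,0,0,0,0,0,0],
  [-0.2,0,0,0,0,0,0],
  [-0.3,0,0,0,0,0,0],
  [-0.4,0,0,0,0,0,0],
  [-0.5,0,0,0,0,0,0],
  [-0.5,0,0,0,0,0,0],
  [-0.5,0,0,15,0,0,0],
  [-0.5,0,0,45,0,0,0],
  [-0.5,0,0,80,0,0,0],
  [-0.5,0,0,120,0,0,0],
  [-0.5,0,20,160,0,0,0],
  [-0.5,0,20,170,0,0,0],
])

```text
time: 7.28
tcp_pos: [0.6137, 0.0666, 0.2123]
tool_rot: [2.119, 2.315, 0.009]
force: [-0.5, 1.9, 0.5]
gripper_width: 0.0706
grasp_force: 0.0
```

>>> move_arm([
  [-0.7,0,0,0,0,0,0],
  [-0.8,0,0,0,0,0,0],
])

```text
time: 7.45
tcp_pos: [0.612, 0.064, 0.2068]
tool_rot: [2.122, 2.316, 0.001]
force: [-1.1, -0.5, -0.3]
gripper_width: 0.0803
grasp_force: 0.0
```

```bash
python3 - <<'E'
from h import *
m=camera_model("wrist");pickle.dump(m,open("w3.pkl","wb"))
im=capture("wrist");cv2.imwrite("pics/w3.png",im)
o=telemetry.get_obs();print(o["tcp_pos"])
cv2.imwrite("pics/w3z.png",cv2.resize(im,(800,600),interpolation=cv2.INTER_CUBIC))
hsv=cv2.cvtColor(im,cv2.COLOR_BGR2HSV)
for z in(.11,):
  p=proj("wrist",(.6115,.044,z),m).astype(int);print(p)
  x0,y0=p-35
  s=(slice(y0,y0+70),slice(x0,x0+70))
  Y=cv2.inRange(hsv,(20,80,60),(38,255,255));B=cv2.inRange(hsv,(100,100,40),(125,255,255))
  mm=cv2.moments(Y[s],True);d=[mm["m10"]/mm["m00"]+x0,mm["m01"]/mm["m00"]+y0]
  cs=max(cv2.findContours((Y|B)[s],0,1)[0],key=cv2.contourArea);e=cv2.fitEllipse(cs);c=np.array(e[0])+[x0,y0];print(c,d,e)
  C=atz("wrist",*c,z,m);D=atz("wrist",*d,z,m);print(C,D,np.linalg.norm(D-C),np.arctan2(*(D-C)[1::-1]))
E
```

```text
[0.61150383 0.0636071  0.20575782]
[256 217]
[255.70484924 215.45727539] [np.float64(255.75652173913045), np.float64(231.08695652173913)] ((34.70484924316406, 33.457275390625), (39.12770080566406, 41.607479095458984), 19.74454689025879)
[0.61091591 0.0454626  0.11      ] [0.61227666 0.03016181 0.11      ] 0.015361175765121355 -1.4820967937734686
```

View pics/w3z.png

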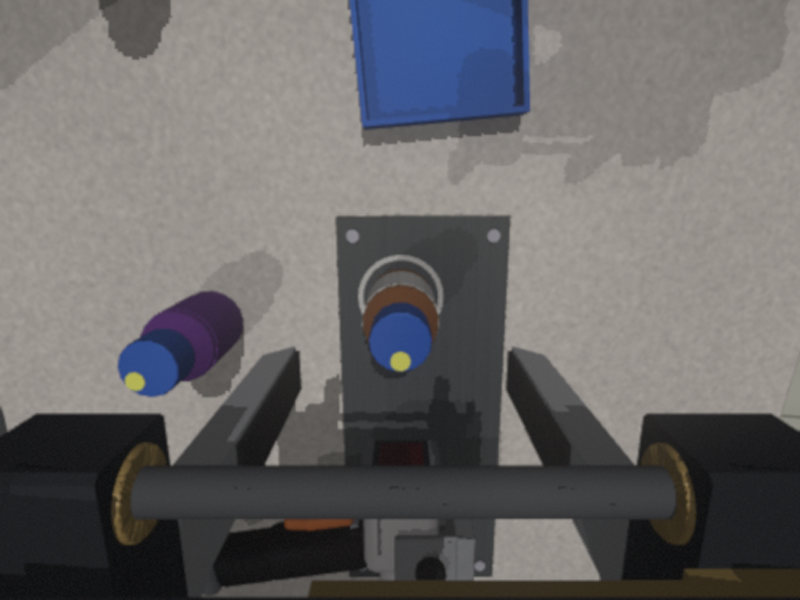

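Bottle is standing in the ring at (.611,.0455), with the code yaw −1.482 against a target of −1.48. Next I'll look at the grip.

>>> move_arm([
  [-0.8,-56,-117,0,0,0,-6.8],
  [-0.8,-56,-117,0,0,0,-6.8],
  [-0.8,-56,-117,0,0,0,-6.8],
  [-0.8,-56,-117,0,0,0,-6.8],
  [-0.8,-56,-117,0,0,0,-6.8],
  [-0.8,-56,-117,0,0,0,-6.8],
  [-0.8,-112,-234,0,0,0,-13.6],
  [-0.8,-112,-234,0,0,0,-13.6],
  [-0.8,-112,-234,0,0,0,-13.6],
  [-0.8,-112,-234,0,0,0,-13.6],
  [-0.8,-112,-234,0,0,0,-13.6],
  [-0.8,-112,-234,0,0,0,-13.6],
])

```text
time: 8.5
tcp_pos: [0.4986, -0.1713, 0.2054]
tool_rot: [-3.122, -0.351, 0.004]
force: [-0.6, -0.2, 0.1]
gripper_width: 0.0845
grasp_force: 0.0
```

>>> move_arm([
  [-0.8,0,0,0,0,0,0],
  [-0.8,0,0,0,0,0,0],
  [-0.8,0,0,0,0,0,0],
])

```text
time: 8.75
tcp_pos: [0.4996, -0.1701, 0.2061]
tool_rot: [-3.12, -0.371, 0.002]
force: [0.0, 0.1, -0.0]
gripper_width: 0.0845
grasp_force: 0.0
```

```bash
python3 - <<'E'
from h import *
m=camera_model("wrist");pickle.dump(m,open("w4.pkl","wb"))
im=capture("wrist");cv2.imwrite("pics/w4.png",im)
o=telemetry.get_obs();print(o["tcp_pos"],R.from_rotvec(o["tool_rot"]).as_matrix().round(3).tolist())
cv2.imwrite("pics/w4z.png",cv2.resize(im,(800,600),interpolation=cv2.INTER_CUBIC))
E
```

```text
[ 0.49973258 -0.1701256   0.20628245] [[0.972, 0.234, -0.001], [0.234, -0.972, -0.0], [-0.001, -0.0, -1.0]]
```

View pics/w4z.png

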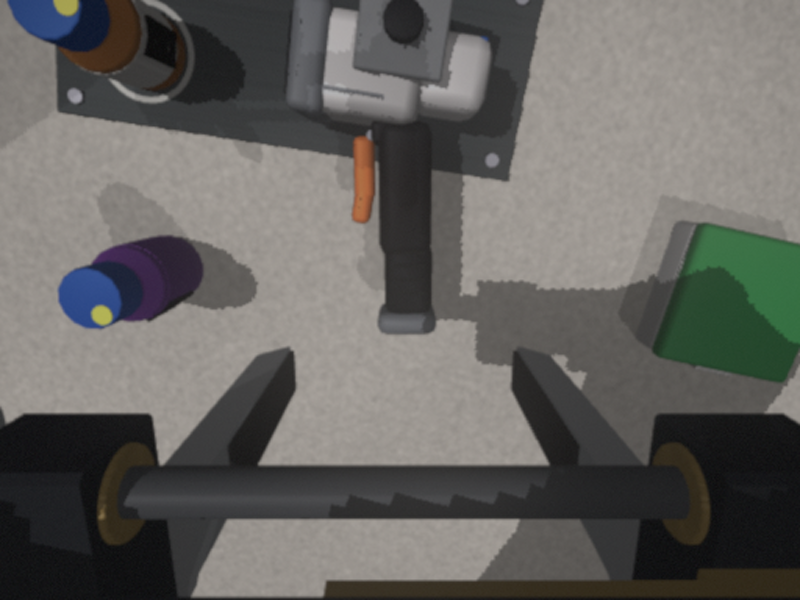

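```bash
python3 - <<'E'
from h import *
m=pickle.load(open("w4.pkl","rb"));k=1.5625
A=lambda x,y,z:atz("wrist",(x+.5)/k-.5,(y+.5)/k-.5,z,m)
s=1.6615
gx=np.array([np.cos(s+.15),np.sin(s+.15),0]);gy=np.array([-gx[1],gx[0],0])
G0=np.array([.559,-.155,0]);F=lambda p:(np.round((p-G0)@gx*1e3,1),np.round((p-G0)@gy*1e3,1))
for n,p in dict(gripL=(380,200,.058),gripR=(432,200,.058),L2=(382,160,.058),R2=(431,160,.058),Lb=(386,290,.058),Rb=(431,290,.058),trigTopfront=(354,140,.058),trigFrontMid=(356,185,.058),trigtop=(363,136,.06),trigbot=(361,223,.06),trigbotfront=(352,218,.058),head=(400,124,.06),buttend=(408,333,.055),buttnear=(408,308,.065)).items(): print(n,*F(A(*p)))
w=[A(58,112,.004),A(510,181,.004)];d=w[0]-w[1];print(np.arctan2(d[1],d[0]),np.linalg.norm(d))
E
```

```text
gripL 14.6 3.6
gripR -19.3 3.8
L2 12.9 -21.4
R2 -18.4 -21.3
Lb 11.5 63.9
Rb -19.3 64.0
trigTopfront 30.5 -33.6
trigFrontMid 30.0 -5.9
trigtop 24.6 -35.9
trigbot 27.2 18.3
trigbotfront 33.2 15.2
head 1.3 -42.9
buttend -3.6 95.7
buttnear -3.5 74.8
1.6617265404160262 0.3353743575269944
```

>>> move_arm([
  [-0.8,30,8,0,0,0,0.04],
  [-0.8,60,15,0,0,0,0.04],
  [-0.8,60,15,-30,0,0,0.04],
  [-0.8,60,15,-60,0,0,0.04],
  [-0.8,60,15,-90,0,0,0.04],
  [-0.8,60,15,-115,0,0,0.04],
  [-0.8,60,15,-140,0,0,0.04],
  [-0.8,60,15,-158,0,0,0.04],
  [-0.8,60,15,-169,0,0,0.04],
  [-0.8,60,15,-175,0,0,0.04],
  [-0.8,60,15,-175,0,0,0.04],
  [-0.8,60,15,-175,0,0,0.04],
])

```text
time: 9.8
tcp_pos: [0.5604, -0.1553, 0.0325]
tool_rot: [3.119, 0.373, 0.001]
force: [-0.2, 0.1, -0.1]
gripper_width: 0.0846
grasp_force: 0.0
```

>>> move_arm([
  [-0.4,0,0,0,0,0,0],
  [-0.2,0,0,0,0,0,0],
  [-0.1,0,0,0,0,0,0],
  [-0.05,0,0,0,0,0,0],
  [0,0,0,0,0,0,0],
  [0.05,0,0,0,0,0,0],
  [0.1,0,0,0,0,0,0],
  [0.3,0,0,0,0,0,0],
  [1,0,0,0,0,0,0],
  [1,0,0,0,0,0,0],
  [1,0,0,0,0,0,0],
  [1,0,0,0,0,0,0],
])

```text
time: 10.8
tcp_pos: [0.5586, -0.1529, 0.0314]
tool_rot: [-3.115, -0.375, 0.005]
force: [-9.3, 11.2, 7.3]
gripper_width: 0.0415
grasp_force: 30.4
```

>>> move_arm([
  [1,0.2,-0.7,0,0,0,0],
  [1,0.4,-1.5,0,0,0,0],
  [1,0.4,-1.5,0,0,0,0],
  [1,0.4,-1.5,0,0,0,0],
  [1,0.4,-1.5,0,0,0,0],
  [1,0.4,-1.5,0,0,0,0],
  [1,0.4,-1.5,0,0,0,0],
  [1,0.4,-1.5,0,0,0,0],
  [1,0.4,-1.5,0,0,0,0],
  [1,0.4,-1.5,0,0,0,0],
  [1,0.4,-1.5,0,0,0,0],
  [1,0.4,-1.5,0,0,0,0],
])

```text
time: 11.8
tcp_pos: [0.5586, -0.153, 0.0314]
tool_rot: [-3.113, -0.376, 0.006]
force: [-15.0, 19.5, 15.9]
gripper_width: 0.0414
grasp_force: 30.3
```

>>> move_arm([
  [1,0,0,0,0,0,0],
  [1,0,0,0,0,0,0],
  [1,0,0,0,0,0,0],
  [1,0,0,0,0,0,0],
  [1,0,0,0,0,0,0],
  [1,0,0,0,0,0,0],
  [1,0,0,0,0,0,0],
  [1,0,0,0,0,0,0],
])

```text
time: 12.47
tcp_pos: [0.5586, -0.153, 0.0314]
tool_rot: [-3.113, -0.376, 0.006]
force: [-14.4, 19.3, 16.2]
gripper_width: 0.0417
grasp_force: 30.3
```

```bash
python3 - <<'E'
from h import *
o=telemetry.get_obs();print(o["tcp_pos"],o["force"],o["moment"],o["gripper_width"],o["grasp_force"])
E
```

```text
[ 0.55861758 -0.15297624  0.0314134 ] [-14.39633738  19.29119295  16.21102088] [4.48354642 3.5377482  0.40219369] 0.04165702343096553 30.32399721443653
```

>>> move_arm([
  [0,-0.4,1.5,0,0,0,0],
  [-0.2,-0.4,1.5,0,0,0,0],
  [-0.5,-0.4,1.5,0,0,0,0],
  [-0.8,-0.4,1.5,0,0,0,0],
  [-0.8,-0.4,1.5,0,0,0,0],
  [-0.8,-0.4,1.5,0,0,0,0],
  [-0.8,-0.4,1.5,30,0,0,0],
  [-0.8,-0.4,1.5,70,0,0,0],
  [-0.8,-0.4,1.5,110,0,0,0],
  [-0.8,-0.4,1.5,150,0,0,0],
  [-0.8,-0.4,1.5,175,0,0,0],
  [-0.8,-0.4,1.5,175,0,0,0],
])

```text
time: 13.47
tcp_pos: [0.5619, -0.1564, 0.2122]
tool_rot: [3.118, 0.371, 0.011]
force: [0.1, 0.3, 0.2]
gripper_width: 0.0847
grasp_force: 0.0
```

```bash
python3 - <<'E'
from h import *
im=capture("top");cv2.imwrite("pics/top2.png",im)
o=telemetry.get_obs();print(o["tcp_pos"],o["force"],o["gripper_width"])
# bottle cap still in place?
p=proj("top",(.6115,.0445,.11)).round().astype(int);print(p)
hsv=cv2.cvtColor(im,cv2.COLOR_BGR2HSV);Y=cv2.inRange(hsv,(20,80,60),(38,255,255));B=cv2.inRange(hsv,(100,100,40),(125,255,255))
M=(Y|B)[p[1]-15:p[1]+15,p[0]-15:p[0]+15];mm=cv2.moments(M,True);c=(mm["m10"]/mm["m00"]+p[0]-15,mm["m01"]/mm["m00"]+p[1]-15);print(c,atz("top",*c,.11))
E
```

```text
[ 0.56109295 -0.15581959  0.20947931] [-0.16676942 -0.05381328 -0.98268492] 0.08436738270664529
[229 142]
(np.float64(230.43382352941177), np.float64(142.66176470588235)) [0.60985713 0.04085734 0.11      ]
```

>>> move_arm([
  [-0.8,50,200,0,0,0,13.5],
  [-0.8,50,200,0,0,0,13.5],
  [-0.8,50,200,0,0,0,13.5],
  [-0.8,50,200,0,0,0,13.5],
  [-0.8,50,200,0,0,0,13.5],
  [-0.8,50,200,0,0,0,13.5],
  [-0.8,50,200,0,0,0,13.5],
  [-0.8,50,200,0,0,0,13.5],
  [-0.8,50,200,0,0,0,13.5],
  [-0.8,50,200,0,0,0,13.5],
  [-0.8,50,200,0,0,0,13.5],
  [-0.8,50,200,0,0,0,13.5],
])

```text
time: 14.52
tcp_pos: [0.6095, 0.0445, 0.2056]
tool_rot: [-2.121, -2.316, 0.002]
force: [0.2, -0.8, 0.8]
gripper_width: 0.0846
grasp_force: 0.0
```

>>> move_arm([
  [-0.6,0,0,0,0,0,0],
  [-0.6,0,0,0,0,0,0],
  [-0.6,0,0,0,0,0,0],
])

```text
time: 14.77
tcp_pos: [0.6098, 0.0447, 0.2062]
tool_rot: [-2.133, -2.306, 0.001]
force: [-0.1, 0.0, 0.4]
gripper_width: 0.0755
grasp_force: 0.0
```

```bash
python3 - <<'E'
from h import *
m=camera_model("wrist")
im=capture("wrist");cv2.imwrite("pics/w5.png",im)
o=telemetry.get_obs();print(o["tcp_pos"],R.from_rotvec(o["tool_rot"]).as_matrix().round(3).tolist(),o["gripper_width"])
hsv=cv2.cvtColor(im,cv2.COLOR_BGR2HSV)
p=proj("wrist",(.6113,.0448,.11),m).astype(int);x0,y0=p-35;s=(slice(y0,y0+70),slice(x0,x0+70))
Y=cv2.inRange(hsv,(20,80,60),(38,255,255));B=cv2.inRange(hsv,(100,100,40),(125,255,255))
mm=cv2.moments(Y[s],True);d=[mm["m10"]/mm["m00"]+x0,mm["m01"]/mm["m00"]+y0]
cs=max(cv2.findContours((Y|B)[s],0,1)[0],key=cv2.contourArea);e=cv2.fitEllipse(cs);c=np.array(e[0])+[x0,y0]
C=atz("wrist",*c,.11,m);D=atz("wrist",*d,.11,m);print(p,c,C,np.arctan2(*(D-C)[1::-1]))
# tray corner check from w3 image
m=pickle.load(open("w3.pkl","rb"));k=1.5625
A=lambda x,y,z:atz("wrist",(x+.5)/k-.5,(y+.5)/k-.5,z,m)
a,b=A(362,127,.024),A(529,112,.024);d=(b-a)/np.linalg.norm(b-a);print(a,b,np.linalg.norm(b-a),np.arctan2(d[1],d[0]));n=np.array([-d[1],d[0],0]);print("empty",(a+b)/2+n*.0565)
E
```

```text
[0.6098354  0.04476325 0.20639247] [[-0.079, 0.997, -0.001], [0.997, 0.079, -0.0], [-0.0, -0.001, -1.0]] 0.07543481140872109
[260 196] [260.46825027 196.52320862] [0.61127164 0.04461846 0.11      ] -1.4937655048542913
[0.57340558 0.16799183 0.024     ] [0.68783596 0.18784366 0.024     ] 0.11613960588485298 0.1717742400240695
empty [0.62096318 0.23358624 0.024     ]
```

>>> move_arm([
  [-0.6,1.3,0,-30,0,0,0],
  [-0.6,1.3,0,-65,0,0,0],
  [-0.6,1.3,0,-95,0,0,0],
  [-0.6,1.3,0,-120,0,0,0],
  [-0.6,1.3,0,-140,0,0,0],
  [-0.6,1.3,0,-155,0,0,0],
  [-0.6,1.3,0,-164,0,0,0],
  [-0.6,1.3,0,-168,0,0,0],
  [-0.6,1.3,0,-168,0,0,0],
  [-0.6,1.3,0,-168,0,0,0],
])

```text
time: 15.65
tcp_pos: [0.6117, 0.0449, 0.0395]
tool_rot: [2.13, 2.308, 0.001]
force: [-0.6, 0.3, 0.0]
gripper_width: 0.075
grasp_force: 0.0
```

>>> move_arm([
  [-0.3,0,0,0,0,0,0],
  [-0.2,0,0,0,0,0,0],
  [-0.1,0,0,0,0,0,0],
  [0.1,0,0,0,0,0,0],
  [0.5,0,0,0,0,0,0],
  [1,0,0,0,0,0,0],
  [1,0,0,0,0,0,0],
  [1,0,0,0,0,0,0],
  [1,0,0,0,0,0,0],
])

```text
time: 16.4
tcp_pos: [0.6116, 0.0449, 0.0393]
tool_rot: [2.13, 2.309, 0.001]
force: [-1.7, 0.5, 5.4]
gripper_width: 0.0512
grasp_force: 30.0
```

>>> move_arm([
  [1,0,0,15,0,0,0],
  [1,0,0,40,0,0,0],
  [1,0,0,60,0,0,0],
  [1,1,25,60,0,0,0.1],
  [1,2,50,60,0,0,0.2],
  [1,4,75,60,0,0,0.3],
  [1,5,100,60,0,0,0.4],
  [1,6,125,60,0,0,0.5],
  [1,7,150,60,0,0,0.6],
  [1,8,172,60,0,0,0.8],
  [1,9,188,60,0,0,0.8],
  [1,9,188,60,0,0,0.8],
])

```text
time: 17.4
tcp_pos: [0.6197, 0.237, 0.0984]
tool_rot: [-2.026, -2.399, -0.001]
force: [0.0, 0.7, -1.6]
gripper_width: 0.0513
grasp_force: 30.0
```

>>> move_arm([
  [1,0,0,0,0,0,0],
  [1,0,0,-10,0,0,0],
  [1,0,0,-20,0,0,0],
  [1,0,0,-30,0,0,0],
  [1,0,0,-40,0,0,0],
  [1,0,0,-48,0,0,0],
  [1,0,0,-54,0,0,0],
  [1,0,0,-57,0,0,0],
  [1,0,0,-58,0,0,0],
  [1,0,0,-58.5,0,0,0],
  [1,0,0,-58.5,0,0,0],
])

```text
time: 18.32
tcp_pos: [0.6205, 0.233, 0.0407]
tool_rot: [2.032, 2.396, 0.001]
force: [-0.0, -0.6, -2.1]
gripper_width: 0.0516
grasp_force: 30.0
```

>>> move_arm([
  [1,0,0,-0.4,0,0,0],
  [1,0,0,-0.8,0,0,0],
  [1,0,0,-1.2,0,0,0],
  [1,0,0,-1.6,0,0,0],
  [1,0,0,-1.6,0,0,0],
])

```text
time: 18.73
tcp_pos: [0.6204, 0.2329, 0.0393]
tool_rot: [2.032, 2.396, 0.0]
force: [-2.2, -1.1, 5.0]
gripper_width: 0.0516
grasp_force: 30.0
```

In contact with about 7 N. Releasing to about 68 mm and rising.

>>> move_arm([
  [-0.12,0,0,0,0,0,0],
  [-0.2,0,0,0,0,0,0],
  [-0.3,0,0,0,0,0,0],
  [-0.4,0,0,0,0,0,0],
  [-0.45,0,0,0,0,0,0],
  [-0.45,0,0,0,0,0,0],
  [-0.45,0,0,15,0,0,0],
  [-0.45,0,0,45,0,0,0],
  [-0.45,0,0,80,0,0,0],
  [-0.45,0,0,120,0,0,0],
  [-0.45,0,0,160,0,0,0],
  [-0.45,0,0,170,0,0,0],
])

```text
time: 19.73
tcp_pos: [0.6224, 0.2334, 0.2154]
tool_rot: [2.03, 2.393, 0.011]
force: [1.0, -1.1, 1.5]
gripper_width: 0.0683
grasp_force: 0.0
```

>>> move_arm([
  [-0.5,0,0,0,0,0,0],
  [-0.5,0,0,0,0,0,0],
  [-0.5,0,0,0,0,0,0],
])

```text
time: 19.98
tcp_pos: [0.6197, 0.2327, 0.2074]
tool_rot: [-2.031, -2.396, 0.002]
force: [-0.1, -0.4, -0.4]
gripper_width: 0.0702
grasp_force: 0.0
```

```bash
python3 - <<'E'
from h import *
a=capture("scene")[110:290,90:430]
b=capture("wrist")
cv2.imwrite("pics/fin.png",np.vstack([cv2.resize(a,(560,296),interpolation=cv2.INTER_CUBIC),cv2.resize(b,(395,296)) if 0 else cv2.copyMakeBorder(cv2.resize(b,(395,296)),0,0,0,165,cv2.BORDER_CONSTANT)]))
o=telemetry.get_obs();print(o["time"],o["tcp_pos"],o["force"])
E
```

```text
20.0833 [0.61972119 0.23266825 0.20721208] [ 0.42143533 -0.16135877  1.08449865]
```

View pics/fin.png

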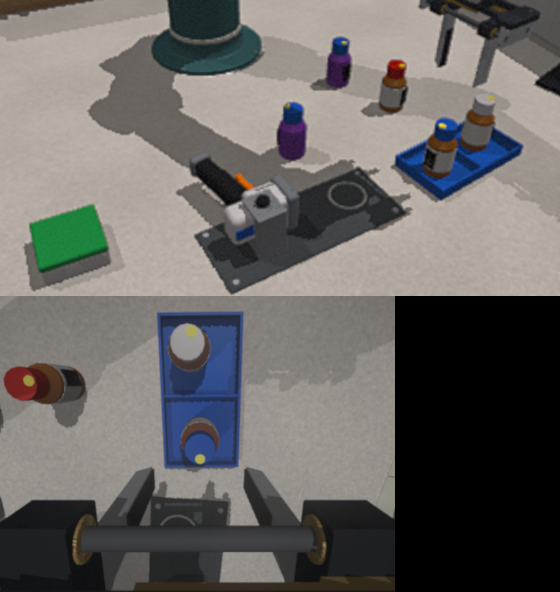

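The sample stands upright in the empty compartment (scene part, about (441,150)). The trigger is released, the bystanders are undisturbed and the gripper is clear.

```bash
python3 -c "
from rig import close_job
print(close_job())"
```

```text
the job is handed in; nothing more can be done
None
```

The job is handed in: the blue-capped bottle stood on the ring with its code facing the scanner, the trigger was held home for over a second and released, and the bottle now stands upright in the tray's empty compartment, with the other bottles and the cuvette box untouched.

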